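Index the scanning turntable to the next hole

TASK

On the scanning turntable, press the blue dished plunger in with the fingertips and, keeping it in, push the disc round anticlockwise (seen from above) to the very next hole, then let the plunger spring back up so its yellow pin locks in that hole. Do not turn the disc the other way or on past that hole. Leave the red print standing on the disc and do not disturb the things lying on the desk around it.

Things in the scene. Friction and masses are not known exactly. Their poses are not given: they have to be found in the camera images.
- indexer: fixed foot and index ring of the scanning turntable; origin on the desk, on the turning axis, z up. The flat aluminium ring (outer radius 150 mm, inner 119 mm, 8 mm thick, top 42 mm above the desk) has six round dark holes at radius 134 mm, at 0, 60, 120, 180, 240 and 300 degrees from its x axis, anticlockwise seen from above. The yellow pin starts in the hole at 0 degrees (on its +x axis); the next hole is the one at 60 degrees.
- turntable (a joint): angle of the black disc (radius 115 mm, top 45 mm above the desk) about the vertical axis, rad; 0 at the start, grows anticlockwise seen from above, 1.047 at the next hole. Turns with about 0.1 N m of friction and stays where it is left; with the pin in a hole it is locked, with under 1 degree of play.
- plunger (a joint): how far the plunger is pressed straight down, m: 0 = up, pin in a hole; 0.014 = down on its stop. The pin has a round tip: it locks firmly up to 0.006 and is free of the hole beyond 0.011. The spring pushes back with 5 N at 0 and 8.8 N at the stop. Let go between holes, the pin rides under the ring at about 0.011, and springs up by itself (centring the disc over the last 1 degree or so) when it comes under a hole.
- plunger_dish (a point): centre of the dish floor on top of the blue plunger head: a round cup, outer diameter 52 mm, inner 46 mm, its rim standing 7 mm above this floor. It lies 85 mm from the turning axis, on the same radius as the pin, and turns with the disc. 63 mm above the desk when up, 49 mm when fully pressed. Fingertips put in the dish can press it down and, by friction or against the rim, push the disc round.
- disc_centre (a point): centre of the disc's top face, on the turning axis, 45 mm above the desk
- print_centre (a point): centre, half-way up, of the red printed part (foot diameter 42 mm, 38 mm tall, 60 g) that stands loose near the middle of the disc and rides round with it; its z axis points up along the part
- mouse: black computer mouse, 100 x 60 x 34 mm, loose on the desk beside the turntable; origin under its centre
- glue: white glue stick with an orange cap, diameter 30 mm, 85 mm tall, loose, standing on the desk; origin under its centre
- bracket: green printed bracket, 60 x 40 x 50 mm, loose on the desk; origin under its centre
There are look-alikes about, which are no part of the job. Of the things shaped like the part that bears print_centre, the red one is meant.

How it is judged:
By the outcome, as a careful person would: the job done as asked, in the order asked, and still so for the second after the job is handed in, with the robot touching nothing.
It also fails if it takes over 38 s, if anything falls off the work surface, if the arm or the gripper's body presses on something with over 40 N, if the wrist force passes 120 N, or if a joint passes its speed limit or range.

ROBOT

A 6-joint arm with a two-finger parallel gripper is mounted at the origin on the work surface. World frame = base frame: x ahead of the robot, y to its left, z up, the work surface at z = 0. Lengths are in m, angles in rad, forces in N, time in s.
With the tool pointing down it reaches from about 0.3 to 0.75 m from the base axis. Payload 8.5 kg.
Tool frame: the origin (TCP) lies midway between the tips of the shut fingers; the grasp point (between the pads) lies 19 mm behind it; z points along the fingers, y is the direction in which the jaws open and shut (so a half turn about z gives the same grasp; the last joint's range is limited). The gripper opens to 88 mm and grips with 3 to 60 N. Pads are 18 mm wide; open, the fingers measure 123 mm over their backs; the gripper's body (75 mm by 187 mm) begins 45 mm behind the grasp point.
Start: joints at [1.068, 0.381, 1.297, -0, 1.464, -0.215], TCP at [0.156, 0.527, 0.239] pointing down, gripper open.
Joint ranges: [-3.11, 3.11], [-0.89, 2.33], [0.22, 2.48], [-1.42, 4.56], [0.17, 2.85], [-2.88, 2.88]. Speed limits (rad/s): [2.39, 2.39, 3.14, 3.14, 3.14, 3.14].

INTERFACE

Orientations are given as a unit quaternion [w, x, y, z].
In Python, from rig import status, eyes, workorder gives the robot as it stands.
- The arm moves only by the tool drive_tool, never from a script. Its argument "steps" is a list of rows, each an object with "xyz": the shift along the world's x, y, z in mm, a list of three; "delta_rot": the turn, a rotation vector about the world's x, y, z in degrees, a list of three; "jaw": the finger opening in mm, from 0 to 88.1. In form: [{"xyz": [dx, dy, dz], "delta_rot": [wx, wy, wz], "jaw": jaw}, ...]. A call has 1 to 8 rows; each row shifts and turns the commanded pose from where the row before left it; what a row does not reach is not made up. A row lasts 1/10 s, in which the tool goes at most 50 mm and 8.59 degrees, less where a joint would pass 70% of its speed; a pose out of reach is approached as far as the arm can. A call with a gripper value outside its range is refused whole. The fingers move at their own pace and stop on an object; "force" is the grip in N (left out, the last holds). Time passes only in rows, so rows that do not move let the fingers close. It gives the time, the measured TCP pose, the force and the opening at its end, in the units of the state.
- status.read_state(): the state, without advancing time (a new reading comes with each control period).
- eyes.read_camera(name): name is "side" or "top" or "wrist"; returns (picture, depth): 384x512x3 uint8, red, green, blue; 384x512 float32, m along the optical axis (not along the pixel's ray), 0 where there is no reading.
- eyes.camera_model(name): a dict with "fx", "fy", "cx", "cy" (pixels), "rvec" (rotation vector, rad) and "tvec" (3), from world to camera coordinates, as OpenCV has them; the wrist camera has in their place "mount" (4x4, takes a point from camera to tool coordinates, whose origin is the TCP and whose axes are the flange's). Camera axes: x right, y down, z forward; pixel columns grow to the right and rows downward; lengths in m; the calibration is good to about 2 mm. A picture is of the moment at which its call begins: read the wrist's pose just before it. camera_model takes no time and is no camera call.
- workorder.sign_off(): hands the job in, once; it reports no verdict.
Trained networks look in the newest picture that a camera, given by its name, has taken for a name from the list of things; names that differ only in an ending like _2 or _b are one class to them, and where a whole thing is asked for, a point or a joint stands for the part that bears it (a point fixed in the world has none). Each returns a list of dicts, best first, with "conf" (0 to 1); they miss things now and then, are a little off and sometimes report something else, mostly with a low value. They report only what shows in the picture. A call takes as long as a camera call. They do not tell look-alikes from the thing itself.
- eyes.silhouettes(camera, query): "region" (384x512 bool, what is visible of it) and "uv" ([column, row] in pixels, amid what is visible of it).
The state is a dict: "clock": time; "joint_pos": joint angles; "joint_vel": joint speeds; "tau": joint torques, N m; "ee_pos": TCP position; "eef_rot": TCP orientation; "contact_force": force on the tool from outside, world axes, zero at the start; "wrist_torque": the same for the moment, N m; "gripper_width": opening from 0.0 (shut) to 1.0 (fully open).
Only numpy, scipy, OpenCV 4.12 (cv2) and the standard library are available. Lean on these libraries where they do the work, as an engineer would, in place of code of your own. Each camera call takes 0.05 s, during which the arm holds its last target. There are 200 camera calls.

## Working session

There is one attempt and no reset: what is moved stays moved. The work goes in short steps, Python scripts to look and compute and a tool call to move; the robot and the scene stay as the last step left them, time stands still between calls to the robot, and variables do not carry over. Pictures are saved under pics/ and viewed, about 8 in all and at most 12, crops included, and the job is handed in when it is done.

Besides the shell and the picture viewer there is one more tool, called after "Call:" as a command line: name --argument value ..., lists and objects as JSON in quotes. drive_tool: Moves the arm, as the interface text tells. Its arguments: {"type":"object","properties":{"steps":{"type":"array","items":{"type":"object","properties":{"xyz":{"type":"array","items":{"type":"number"}},"delta_rot":{"type":"array","items":{"type":"number"}},"jaw":{"type":"number"}}}},"force":{"type":"number"}},"required":["steps"]}

```bash
mkdir -p pics; cat > h.py <<'E'
import numpy as np,cv2
from rig import status,eyes,workorder
def w2c(n):
    m=eyes.camera_model(n); R=cv2.Rodrigues(np.array(m['rvec'],float))[0]; return m,R,np.array(m['tvec'],float).ravel()
def cloud(n,d):
    m,R,t=w2c(n); v,u=np.mgrid[:384,:512]
    P=np.stack([(u-m['cx'])/m['fx']*d,(v-m['cy'])/m['fy']*d,d],-1); return (P-t)@R
def proj(n,X):
    m,R,t=w2c(n); c=np.atleast_2d(X)@R.T+t; return np.c_[c[:,0]/c[:,2]*m['fx']+m['cx'],c[:,1]/c[:,2]*m['fy']+m['cy']]
E
python3 - <<'E'
from h import *
ims=[]
for n in ['top','side']:
    p,d=eyes.read_camera(n); P=cloud(n,d); np.savez(n+'.npz',p=p,d=d)
    cv2.imwrite(f'pics/{n}1.png',cv2.resize(p[...,::-1],(800,600)))
    for q in ['indexer','turntable','plunger_dish','print_centre','mouse','glue','bracket']:
        for s in eyes.silhouettes(n,q)[:3]:
            r=s['region']&(d>0); print(n,q,round(s['conf'],2),np.round(s['uv']),r.sum(),np.round(np.median(P[r],0),3) if r.any() else'',np.round(np.percentile(P[r][:,2],95),3))
print(status.read_state())
E
```

```text
top indexer 0.6 [365. 198.] 271 [ 0.649 -0.328  0.009] 0.049
top turntable 0.79 [256. 220.] 4508 [ 0.563 -0.008  0.045] 0.06
top plunger_dish 0.73 [242. 245.] 286 [0.501 0.047 0.063] 0.071
top print_centre 0.57 [351. 234.] 134 [ 0.531 -0.266  0.035] 0.04
top print_centre 0.43 [280. 134.] 187 [ 0.844 -0.069  0.012] 0.041
top print_centre 0.43 [241. 144.] 147 [0.827 0.042 0.034] 0.041
top mouse 0.75 [146. 214.] 558 [0.611 0.332 0.032] 0.037
top glue 0.57 [379. 261.] 152 [ 0.449 -0.338  0.08 ] 0.087
top bracket 0.54 [366. 196.] 272 [ 0.649 -0.327  0.009] 0.049
side indexer 0.94 [225. 229.] 9880 [ 0.55  -0.034  0.042] 0.047
side plunger_dish 0.87 [185. 207.] 332 [0.5   0.046 0.063] 0.069
side print_centre 0.63 [330. 198.] 212 [ 0.842 -0.075  0.023] 0.039
side print_centre 0.57 [268. 318.] 354 [ 0.529 -0.277  0.031] 0.039
side print_centre 0.56 [220. 216.] 240 [ 0.554 -0.022  0.062] 0.083
side mouse 0.87 [184. 136.] 570 [0.607 0.32  0.029] 0.034
side mouse 0.34 [225. 229.] 9712 [ 0.55  -0.034  0.042] 0.047
side glue 0.72 [255. 359.] 414 [ 0.447 -0.353  0.063] 0.086
side bracket 0.85 [329. 311.] 755 [ 0.656 -0.328  0.008] 0.048
side bracket 0.54 [187. 208.] 316 [0.501 0.048 0.063] 0.069
{'clock': 0.8, 'joint_pos': array([ 1.06772270e+00,  3.80537848e-01,  1.29741548e+00, -1.56823991e-05,
        1.46358095e+00, -2.15331481e-01]), 'joint_vel': array([-1.30829330e-03,  3.89022153e-04,  1.28319357e-03, -2.01038005e-03,
        7.95404506e-05, -1.03774292e-03]), 'tau': array([ 1.74468059e-03, -4.37778926e+01, -2.24715185e+01,  7.14687235e-02,
        3.15303344e-02, -2.46692053e-05]), 'ee_pos': array([0.15609296, 0.52735743, 0.23877656]), 'eef_rot': array([1.75579832e-05, 1.43374430e-01, 9.89668516e-01, 2.45818070e-05]), 'contact_force': array([-0.30143551,  0.96848765, -0.1527526 ]), 'wrist_torque': array([ 0.01475012, -0.00303105,  0.02591555]), 'gripper_width': 1.0013029621009994}
```

```bash
python3 - <<'E'
from h import *
from scipy.optimize import least_squares
for n in ['top','side']:
    z=np.load(n+'.npz'); p,d=z['p'],z['d']; P=cloud(n,d)
    # outer edge of the ring: points at ring height
    m=(abs(P[...,2]-.042)<.006)&(np.hypot(P[...,0]-.56,P[...,1])<.19)
    q=P[m][:,:2]; h=cv2.convexHull(q.astype(np.float32))[:,0]
    f=least_squares(lambda c:np.hypot(*(h-c[:2]).T)-c[2],[.56,0,.15],loss='soft_l1',f_scale=.002)
    print(n,'centre',f.x.round(4),len(h))
    hsv=cv2.cvtColor(p,cv2.COLOR_RGB2HSV)
    for name,lo,hi,zz in [('blue',(95,100,40),(130,255,255),(.055,.08)),('yellow',(20,100,80),(35,255,255),(.03,.07)),('red',(0,120,60),(8,255,255),(.045,.09))]:
        k=(cv2.inRange(hsv,lo,hi)>0)&(P[...,2]>zz[0])&(P[...,2]<zz[1])&(np.hypot(P[...,0]-.56,P[...,1])<.17)
        if k.any(): 
            a=P[k]; print(name,k.sum(),a.mean(0).round(4),a.min(0).round(3),a.max(0).round(3))
t=np.load('top.npz')['p'];s=np.load('side.npz')['p']
c=np.hstack([cv2.resize(t[150:300,180:330],(400,400),interpolation=2),cv2.resize(s[130:300,120:330],(400,324),interpolation=2)[:324].copy() if 0 else cv2.resize(s[130:330,120:320],(400,400),interpolation=2)])
cv2.imwrite('pics/c1.png',c[...,::-1])
E
```

```text
top centre [ 0.5643 -0.0093  0.1492] 68
blue 249 [0.5002 0.0478 0.064 ] [0.475 0.023 0.055] [0.524 0.072 0.078]
yellow 8 [0.4629 0.08   0.0437] [0.46  0.077 0.042] [0.465 0.083 0.045]
red 127 [ 0.555  -0.0139  0.0729] [ 0.539 -0.032  0.045] [0.571 0.003 0.087]
side centre [ 0.5639 -0.0089  0.15  ] 63
blue 308 [0.501  0.0478 0.0638] [0.475 0.02  0.057] [0.525 0.073 0.073]
yellow 6 [0.4646 0.0805 0.0428] [0.461 0.075 0.04 ] [0.467 0.084 0.047]
red 151 [ 0.5559 -0.0192  0.0679] [ 0.54  -0.036  0.049] [0.576 0.001 0.086]
```

View pics/c1.png

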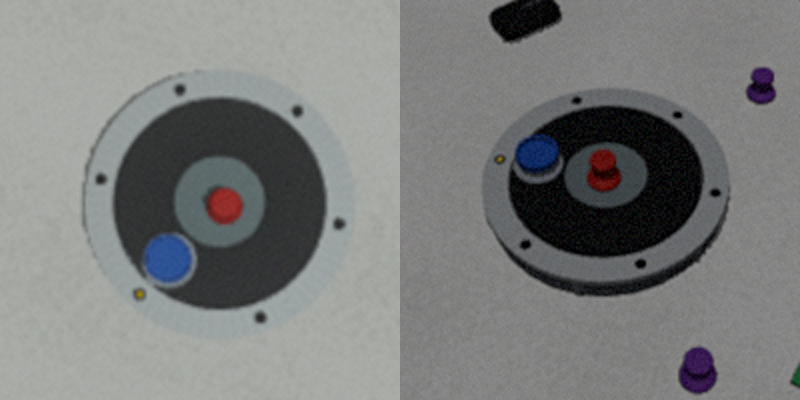

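View pics/top1.png

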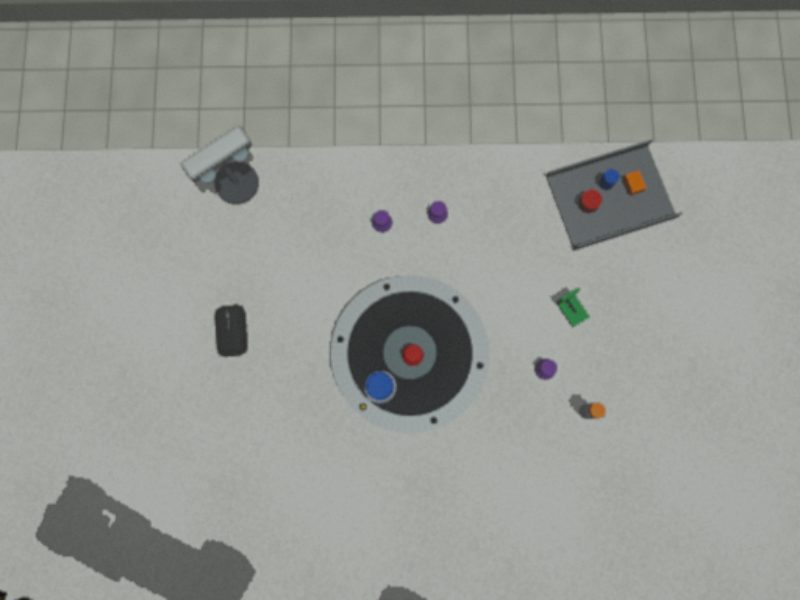

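The views show the red print on the grey centre of the disc and the plunger at lower left, in line with the yellow pin. The next hole anticlockwise is at lower right, at (433,420) in the top picture. The look-alikes are two purple parts at the top, one at right, and a red one in the tray. I'll refine the centre and phase from the holes.

```bash
python3 - <<'E'
from h import *
from scipy.optimize import least_squares
def plane(n,uv,z):
    m,R,t=w2c(n); r=np.array([(uv[0]-m['cx'])/m['fx'],(uv[1]-m['cy'])/m['fy'],1])@R; o=-t@R; return (o+r*(z-o[2])/r[2])[:2]
for n in ['top','side']:
    p=np.load(n+'.npz')['p']; g=cv2.cvtColor(p,cv2.COLOR_RGB2GRAY).astype(float); H=[]
    for k in range(6):
        a=np.radians(138.3+60*k); X=[.564+.134*np.cos(a),-.009+.134*np.sin(a),.042]
        u,v=proj(n,X)[0]; iu,iv=int(round(u)),int(round(v)); w=g[iv-5:iv+6,iu-5:iu+6]
        W=np.clip(np.median(w)-15-w,0,None); yy,xx=np.mgrid[-5:6,-5:6]; W[np.hypot(xx,yy)>4]=0
        H.append(plane(n,[iu+(W*xx).sum()/W.sum(),iv+(W*yy).sum()/W.sum()],.042))
    H=np.array(H)
    def res(c):
        a=c[2]+np.radians(60)*np.arange(6); return (c[:2]+.134*np.c_[np.cos(a),np.sin(a)]-H).ravel()
    f=least_squares(res,[.564,-.009,2.41],loss='soft_l1',f_scale=.001); print(n,f.x[:2].round(4),np.degrees(f.x[2]).round(2),(res(f.x)*1e3).round(1))
E
```

```text
top [ 0.5633 -0.0086] 138.52 [ 0.1 -0.3 -0.   0.1 -0.1  0.1 -0.   0.1  0.2  0.  -0.1  0.1]
side [ 0.5651 -0.0083] 138.62 [ 0.1  0.  -0.3 -0.1  0.  -0.   0.1  0.   0.1 -0.1 -0.   0.2]
```

Call:
drive_tool --steps '[{"xyz": [40, -50, 0], "jaw": 0}, {"xyz": [35, -35, 0], "jaw": 0}, {"xyz": [35, -35, 0], "jaw": 0}, {"xyz": [35, -35, 0], "jaw": 0}, {"xyz": [35, -35, 0], "jaw": 0}, {"xyz": [35, -35, 0], "jaw": 0}, {"xyz": [35, -35, 0], "jaw": 0}, {"xyz": [0, 0, 0], "jaw": 0}]'

```text
schema error: expected keys xyz, delta_rot, jaw
```

Call:
drive_tool --steps '[{"xyz": [22, -30, 0], "delta_rot": [0, 0, 0], "jaw": 0}, {"xyz": [22, -30, 0], "delta_rot": [0, 0, 0], "jaw": 0}, {"xyz": [22, -30, 0], "delta_rot": [0, 0, 0], "jaw": 0}, {"xyz": [22, -30, 0], "delta_rot": [0, 0, 0], "jaw": 0}, {"xyz": [22, -30, 0], "delta_rot": [0, 0, 0], "jaw": 0}, {"xyz": [22, -30, 0], "delta_rot": [0, 0, 0], "jaw": 0}, {"xyz": [22, -30, 0], "delta_rot": [0, 0, 0], "jaw": 0}, {"xyz": [22, -30, 0], "delta_rot": [0, 0, 0], "jaw": 0}]' --force 20

```text
clock: 1.6
ee_pos: [0.3328, 0.286, 0.2389]
eef_rot: [0.0, 0.143, 0.99, 0.0]
contact_force: [0.7, -0.1, -0.4]
gripper_width: 0.297
```

Call:
drive_tool --steps '[{"xyz": [21, -30, 0], "delta_rot": [0, 0, 0], "jaw": 0}, {"xyz": [21, -30, 0], "delta_rot": [0, 0, 0], "jaw": 0}, {"xyz": [21, -30, 0], "delta_rot": [0, 0, 0], "jaw": 0}, {"xyz": [21, -30, 0], "delta_rot": [0, 0, 0], "jaw": 0}, {"xyz": [21, -30, 0], "delta_rot": [0, 0, 0], "jaw": 0}, {"xyz": [21, -30, -10], "delta_rot": [0, 0, 0], "jaw": 0}, {"xyz": [21, -30, -20], "delta_rot": [0, 0, 0], "jaw": 0}, {"xyz": [20.5, -28, -30], "delta_rot": [0, 0, 0], "jaw": 0}]'

```text
clock: 2.4
ee_pos: [0.5011, 0.0477, 0.1792]
eef_rot: [0.002, 0.144, 0.99, 0.0]
contact_force: [0.7, 0.7, -0.1]
gripper_width: 0.003
```

Call:
drive_tool --steps '[{"xyz": [0, 0, -30], "delta_rot": [0, 0, 0], "jaw": 0}, {"xyz": [0, 0, -30], "delta_rot": [0, 0, 0], "jaw": 0}, {"xyz": [0, 0, -20], "delta_rot": [0, 0, 0], "jaw": 0}, {"xyz": [0, 0, -15], "delta_rot": [0, 0, 0], "jaw": 0}, {"xyz": [0, 0, 0], "delta_rot": [0, 0, 0], "jaw": 0}, {"xyz": [0, 0, 0], "delta_rot": [0, 0, 0], "jaw": 0}]'

```text
clock: 3.0
ee_pos: [0.4999, 0.0493, 0.0842]
eef_rot: [0.0, 0.143, 0.99, -0.0]
contact_force: [0.1, -0.6, 0.4]
gripper_width: 0.004
```

Call:
drive_tool --steps '[{"xyz": [0.6, -1.5, -6], "delta_rot": [0, 0, 0], "jaw": 0}, {"xyz": [0, 0, 0], "delta_rot": [0, 0, 0], "jaw": 0}, {"xyz": [0, 0, 0], "delta_rot": [0, 0, 0], "jaw": 0}]'

```text
clock: 3.3
ee_pos: [0.5003, 0.0478, 0.0781]
eef_rot: [0.0, 0.143, 0.99, -0.0]
contact_force: [-0.1, -0.6, -0.3]
gripper_width: 0.008
```

```bash
python3 - <<'E'
from h import *
p,d=eyes.read_camera('side'); t,_=eyes.read_camera('wrist')
c=np.hstack([cv2.resize(p[150:280,120:250],(380,380),interpolation=2),cv2.resize(t,(400,380))])
cv2.imwrite('pics/c2.png',c[...,::-1]); print(status.read_state()['ee_pos'])
E
```

```text
[0.50033465 0.04785486 0.07805041]
```

View pics/c2.png

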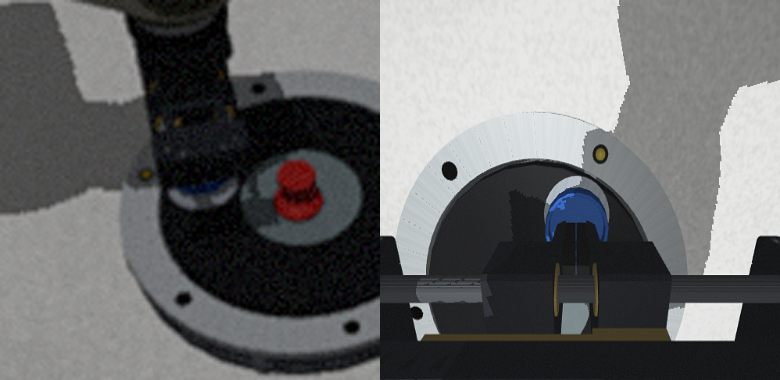

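The fingertips hang over the blue dish: at (200,185) in the side crop and (576,225) in the wrist view. Lowering and pressing now.

Call:
drive_tool --steps '[{"xyz": [0, 0, -6], "delta_rot": [0, 0, 0], "jaw": 0}, {"xyz": [0, 0, -5], "delta_rot": [0, 0, 0], "jaw": 0}, {"xyz": [0, 0, -4], "delta_rot": [0, 0, 0], "jaw": 0}, {"xyz": [0, 0, 0], "delta_rot": [0, 0, 0], "jaw": 0}, {"xyz": [0, 0, 0], "delta_rot": [0, 0, 0], "jaw": 0}]'

```text
clock: 3.9
ee_pos: [0.5, 0.0479, 0.0628]
eef_rot: [-0.0, 0.143, 0.99, -0.0]
contact_force: [-2.4, 0.1, 4.3]
gripper_width: 0.005
```

Call:
drive_tool --steps '[{"xyz": [0, 0, -4], "delta_rot": [0, 0, 0], "jaw": 0}, {"xyz": [0, 0, -4], "delta_rot": [0, 0, 0], "jaw": 0}, {"xyz": [0, 0, -3], "delta_rot": [0, 0, 0], "jaw": 0}, {"xyz": [0, 0, -2], "delta_rot": [0, 0, 0], "jaw": 0}, {"xyz": [0, 0, 0], "delta_rot": [0, 0, 0], "jaw": 0}, {"xyz": [0, 0, 0], "delta_rot": [0, 0, 0], "jaw": 0}]'

```text
clock: 4.5
ee_pos: [0.5002, 0.048, 0.0502]
eef_rot: [0.0, 0.143, 0.99, 0.0]
contact_force: [-2.4, 1.3, 8.6]
gripper_width: 0.008
```

```bash
python3 -c "
import numpy as np
a=np.radians(138.6+np.r_[0,2,np.arange(6,59,4),59]);p=85.4*np.c_[np.cos(a),np.sin(a)]
print(np.degrees(a)-138.6);print(np.diff(p,axis=0).round(1).tolist())"
```

```text
[ 0.  2.  6. 10. 14. 18. 22. 26. 30. 34. 38. 42. 46. 50. 54. 58. 59.]
[[-1.9, -2.3], [-3.6, -4.7], [-3.3, -5.0], [-2.9, -5.2], [-2.6, -5.4], [-2.2, -5.5], [-1.8, -5.7], [-1.4, -5.8], [-1.0, -5.9], [-0.6, -5.9], [-0.1, -6.0], [0.3, -6.0], [0.7, -5.9], [1.1, -5.9], [1.5, -5.8], [0.4, -1.4]]
```

Call:
drive_tool --steps '[{"xyz": [0, 0, -0.5], "delta_rot": [0, 0, 0], "jaw": 0}, {"xyz": [-1.9, -2.3, 0], "delta_rot": [0, 0, 2], "jaw": 0}, {"xyz": [-3.6, -4.7, 0], "delta_rot": [0, 0, 4], "jaw": 0}, {"xyz": [-3.3, -5.0, 0], "delta_rot": [0, 0, 4], "jaw": 0}, {"xyz": [-2.9, -5.2, 0], "delta_rot": [0, 0, 4], "jaw": 0}, {"xyz": [-2.6, -5.4, 0], "delta_rot": [0, 0, 4], "jaw": 0}]'

```text
clock: 5.1
ee_pos: [0.4862, 0.0254, 0.0499]
eef_rot: [0.001, -0.015, 1.0, 0.0]
contact_force: [-0.6, 2.4, 7.2]
gripper_width: 0.007
```

Call:
drive_tool --steps '[{"xyz": [0, 0, 0], "delta_rot": [0, 0, 0], "jaw": 0}]'

```text
clock: 5.2
ee_pos: [0.486, 0.0247, 0.0499]
eef_rot: [0.0, -0.014, 1.0, -0.0]
contact_force: [-1.8, 0.6, 7.8]
gripper_width: 0.006
```

```bash
cat >> h.py <<'E'
def blue(C=(.5642,-.0085)):
    for n in ['top','side']:
        p,d=eyes.read_camera(n); P=cloud(n,d); hsv=cv2.cvtColor(p,cv2.COLOR_RGB2HSV)
        near=np.hypot(P[...,0]-.564,P[...,1]+.009)<.17
        for nm,lo,hi in [('blue',(95,100,30),(130,255,255)),('yellow',(20,100,60),(35,255,255)),('red',(0,120,50),(8,255,255))]:
            k=(cv2.inRange(hsv,lo,hi)>0)&near&(P[...,2]<.1)&(P[...,2]>.03)
            if k.any():
                a=P[k]; c=(a.max(0)+a.min(0))/2; print(n,nm,k.sum(),a.mean(0).round(4),'z95',np.percentile(a[:,2],95).round(3),'min',a.min(0).round(3),'max',a.max(0).round(3),'ang',np.degrees(np.arctan2(a.mean(0)[1]-C[1],a.mean(0)[0]-C[0])).round(1)%360)
        s='_%.2f'%status.read_state()['clock']; np.savez(n+s+'.npz',p=p,d=d)
        yield n,p,d
E
python3 - <<'E'
from h import *
ims=[p for n,p,d in blue()]
c=np.hstack([cv2.resize(ims[0][150:290,180:320],(400,400),interpolation=2),cv2.resize(ims[1][150:290,110:250],(400,400),interpolation=2)])
cv2.imwrite('pics/c3.png',c[...,::-1])
E
```

```text
top red 128 [ 0.5582 -0.0149  0.0743] z95 0.088 min [ 0.545 -0.032  0.047] max [0.575 0.003 0.089] ang 227.0
side blue 75 [0.4693 0.0255 0.051 ] z95 0.057 min [0.461 0.002 0.042] max [0.477 0.051 0.058] ang 160.3
side red 173 [ 0.5596 -0.0202  0.0677] z95 0.084 min [ 0.541 -0.036  0.043] max [0.59  0.028 0.086] ang 248.4
```

View pics/c3.png

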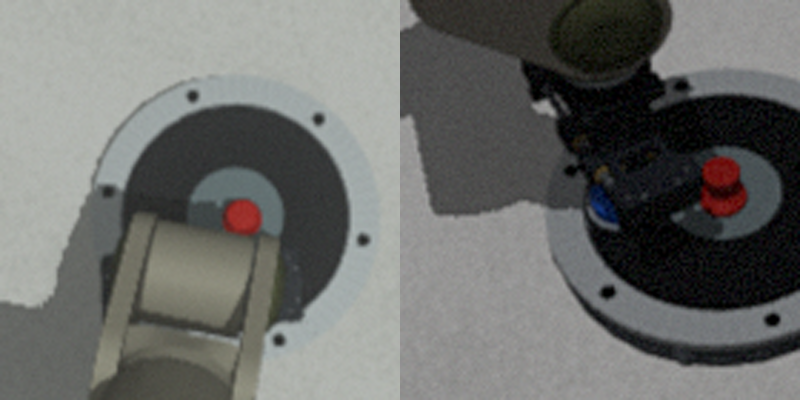

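The disc is turning with the fingers. The old hole at (570,170) in the side crop is empty, the dish has moved along, and the print is standing.

Call:
drive_tool --steps '[{"xyz": [-2.2, -5.5, 0], "delta_rot": [0, 0, 4], "jaw": 0}, {"xyz": [-1.8, -5.7, 0], "delta_rot": [0, 0, 4], "jaw": 0}, {"xyz": [-1.4, -5.8, 0], "delta_rot": [0, 0, 4], "jaw": 0}, {"xyz": [-1.0, -5.9, 0], "delta_rot": [0, 0, 4], "jaw": 0}, {"xyz": [-0.6, -5.9, 0], "delta_rot": [0, 0, 4], "jaw": 0}, {"xyz": [-0.1, -6.0, 0], "delta_rot": [0, 0, 4], "jaw": 0}, {"xyz": [0.3, -6.0, 0], "delta_rot": [0, 0, 4], "jaw": 0}, {"xyz": [0.7, -5.9, 0], "delta_rot": [0, 0, 4], "jaw": 0}]'

```text
clock: 6.1
ee_pos: [0.4806, -0.0216, 0.05]
eef_rot: [0.001, -0.29, 0.957, -0.0]
contact_force: [0.8, 2.8, 7.5]
gripper_width: 0.004
```

Call:
drive_tool --steps '[{"xyz": [0.9, -4.9, 0], "delta_rot": [0, 0, 3.5], "jaw": 0}, {"xyz": [0.3, -1.5, 0], "delta_rot": [0, 0, 1], "jaw": 0}, {"xyz": [0, 0, 0], "delta_rot": [0, 0, 0], "jaw": 0}, {"xyz": [0, 0, 0], "delta_rot": [0, 0, 0], "jaw": 0}]'

```text
clock: 6.5
ee_pos: [0.482, -0.0283, 0.0501]
eef_rot: [0.001, -0.326, 0.945, -0.001]
contact_force: [0.9, -0.9, 7.9]
gripper_width: 0.005
```

```bash
python3 - <<'E'
from h import *
s=status.read_state(); print(s['ee_pos'],np.degrees(np.arctan2(s['ee_pos'][1]+.0085,s['ee_pos'][0]-.5642))%360-138.55)
print(s['contact_force'])
list(blue())
m=np.array(eyes.camera_model('wrist')['mount']).round(3); print(m)
p,d=eyes.read_camera('wrist'); s2=list(np.load('side_%.2f.npz'%0) if 0 else []); cv2.imwrite('pics/w.png',p[...,::-1]); np.savez('w.npz',p=p,d=d)
E
```

```text
[ 0.4820209  -0.02830674  0.05009185] 55.00093544613921
[ 0.88500141 -0.85399892  7.90827613]
top red 96 [ 0.5652 -0.0175  0.0801] z95 0.086 min [ 0.551 -0.032  0.051] max [ 0.58  -0.     0.091] ang 276.4
side blue 180 [ 0.4775 -0.0365  0.0517] z95 0.058 min [ 0.455 -0.054  0.042] max [ 0.511 -0.002  0.077] ang 197.9
side red 3 [ 0.5675 -0.0038  0.0826] z95 0.083 min [ 0.565 -0.005  0.083] max [ 0.57  -0.003  0.083] ang 54.4
[[ 0.001 -0.957 -0.291  0.074]
 [ 1.     0.001  0.     0.001]
 [ 0.    -0.291  0.957 -0.146]
 [ 0.     0.     0.     1.   ]]
```

Call:
drive_tool --steps '[{"xyz": [0.6, -2.2, 0], "delta_rot": [0, 0, 1.5], "jaw": 0}, {"xyz": [0.6, -2.0, 0], "delta_rot": [0, 0, 1.5], "jaw": 0}, {"xyz": [0.3, -1.1, 0], "delta_rot": [0, 0, 0.7], "jaw": 0}, {"xyz": [0, 0, 0], "delta_rot": [0, 0, 0], "jaw": 0}, {"xyz": [0, 0, 0], "delta_rot": [0, 0, 0], "jaw": 0}]'

```text
clock: 7.15
ee_pos: [0.4835, -0.0335, 0.0501]
eef_rot: [0.001, -0.356, 0.934, -0.001]
contact_force: [0.3, -0.3, 8.0]
gripper_width: 0.003
```

```bash
python3 - <<'E'
from h import *
s=status.read_state(); print(s['ee_pos'],np.degrees(np.arctan2(s['ee_pos'][1]+.0085,s['ee_pos'][0]-.5642))%360-138.55)
p,d=eyes.read_camera('side'); q,_=eyes.read_camera('wrist')
c=np.hstack([cv2.resize(p[170:290,130:250],(400,400),interpolation=2),cv2.resize(q[100:300,250:450],(400,400),interpolation=2)])
cv2.imwrite('pics/c4.png',c[...,::-1])
# predicted dish centre / rim ellipse for several angles vs blue mask
P=cloud('side',d); hsv=cv2.cvtColor(p,cv2.COLOR_RGB2HSV); k=cv2.inRange(hsv,(95,100,30),(130,255,255))>0
k&=np.hypot(P[...,0]-.564,P[...,1]+.009)<.13
for a in [55,57,58,59,60,61,62]:
    t=np.radians(138.55+a); th=np.linspace(0,2*np.pi,60)
    best=0
    M=np.zeros((384,512),np.uint8)
    for z in (.043,.0565):
        R=np.c_[.5642+.085*np.cos(t)+.026*np.cos(th),-.0085+.085*np.sin(t)+.026*np.sin(th),0*th+z]
        cv2.fillPoly(M,[np.round(proj('side',R)*16).astype(np.int32)],1,shift=4)
    v,u=np.nonzero(k); print(a,'blue outside',(k&(M==0)).sum(),'of',k.sum())
E
```

```text
[ 0.48347171 -0.03352542  0.05008108] 58.673209080355576
55 blue outside 20 of 194
57 blue outside 9 of 194
58 blue outside 9 of 194
59 blue outside 11 of 194
60 blue outside 15 of 194
61 blue outside 20 of 194
62 blue outside 25 of 194
```

View pics/c4.png

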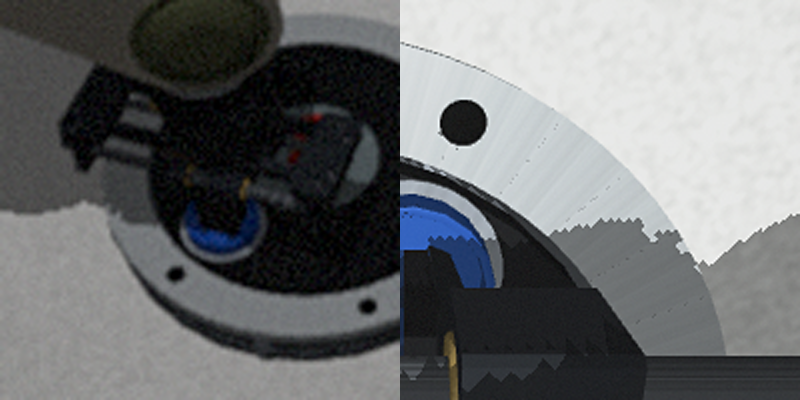

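The dish angle is about 58°, still short of the hole. I'll ease forward a hair and lift slowly. The force will show whether the pin enters.

Call:
drive_tool --steps '[{"xyz": [0.2, -0.7, 0], "delta_rot": [0, 0, 0.5], "jaw": 0}, {"xyz": [0, 0, 0], "delta_rot": [0, 0, 0], "jaw": 0}, {"xyz": [0, 0, 1.5], "delta_rot": [0, 0, 0], "jaw": 0}, {"xyz": [0, 0, 1.5], "delta_rot": [0, 0, 0], "jaw": 0}, {"xyz": [0, 0, 1], "delta_rot": [0, 0, 0], "jaw": 0}, {"xyz": [0, 0, 0], "delta_rot": [0, 0, 0], "jaw": 0}, {"xyz": [0, 0, 0], "delta_rot": [0, 0, 0], "jaw": 0}]'

```text
clock: 7.95
ee_pos: [0.4836, -0.0341, 0.0537]
eef_rot: [0.001, -0.36, 0.933, -0.001]
contact_force: [2.8, 0.0, 5.0]
gripper_width: 0.005
```

Fz is still 5 N at 9 mm depth, above where the pin would ride under the ring, so it is entering the hole. I'll keep raising.

Call:
drive_tool --steps '[{"xyz": [0, 0, 1.5], "delta_rot": [0, 0, 0], "jaw": 0}, {"xyz": [0, 0, 1.5], "delta_rot": [0, 0, 0], "jaw": 0}, {"xyz": [0, 0, 1], "delta_rot": [0, 0, 0], "jaw": 0}, {"xyz": [0, 0, 0], "delta_rot": [0, 0, 0], "jaw": 0}, {"xyz": [0, 0, 0], "delta_rot": [0, 0, 0], "jaw": 0}]'

```text
clock: 8.45
ee_pos: [0.4825, -0.0338, 0.0571]
eef_rot: [-0.0, -0.36, 0.933, 0.0]
contact_force: [0.6, -0.1, 0.1]
gripper_width: 0.005
```

```bash
python3 - <<'E'
from h import *
p,d=eyes.read_camera('side'); q,_=eyes.read_camera('wrist')
c=np.hstack([cv2.resize(p[170:290,130:250],(400,400),interpolation=2),cv2.resize(q[100:300,250:450],(400,400),interpolation=2)])
cv2.imwrite('pics/c5.png',c[...,::-1])
P=cloud('side',d); hsv=cv2.cvtColor(p,cv2.COLOR_RGB2HSV); k=cv2.inRange(hsv,(95,100,30),(130,255,255))>0
k&=np.hypot(P[...,0]-.564,P[...,1]+.009)<.13
a=P[k]; print(len(a),np.percentile(a[:,2],[10,50,80,90,95,99]).round(4),a.min(0),a.max(0))
E
```

```text
208 [0.0515 0.0553 0.0599 0.0615 0.0626 0.134 ] [ 0.45816306 -0.08184632  0.04205929] [ 0.55068267 -0.01493034  0.16332381]
```

View pics/c5.png

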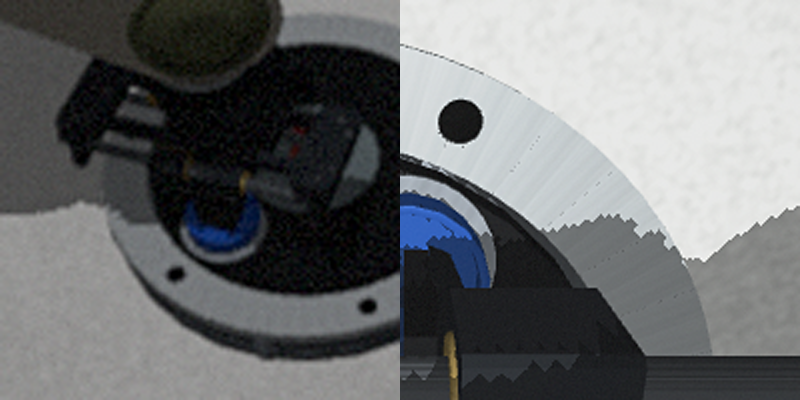

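The pin seems to be partly in, at about 8–9 mm depth, with no finger load. I'll lift clear and measure the dish.

Call:
drive_tool --steps '[{"xyz": [0, 0, 5], "delta_rot": [0, 0, 0], "jaw": 0}, {"xyz": [0, 0, 15], "delta_rot": [0, 0, 0], "jaw": 0}, {"xyz": [-10, 0, 40], "delta_rot": [0, 0, 0], "jaw": 0}, {"xyz": [-35, 0, 35], "delta_rot": [0, 0, 0], "jaw": 0}, {"xyz": [-35, 0, 30], "delta_rot": [0, 0, 0], "jaw": 0}, {"xyz": [-35, 0, 0], "delta_rot": [0, 0, 0], "jaw": 0}, {"xyz": [0, 0, 0], "delta_rot": [0, 0, 0], "jaw": 0}]'

```text
clock: 9.25
ee_pos: [0.3647, -0.0331, 0.1831]
eef_rot: [0.0, -0.36, 0.933, -0.0]
contact_force: [0.6, 0.2, -0.5]
gripper_width: 0.007
```

```bash
python3 - <<'E'
from h import *
I=[p for n,p,d in blue()]; print(status.read_state()['ee_pos'])
c=np.hstack([cv2.resize(I[0][150:290,180:320],(400,400),interpolation=2),cv2.resize(I[1][150:290,110:250],(400,400),interpolation=2)])
cv2.imwrite('pics/c6.png',c[...,::-1])
E
```

```text
top blue 251 [ 0.4825 -0.0326  0.0546] z95 0.062 min [ 0.458 -0.057  0.043] max [ 0.507 -0.008  0.065] ang 196.4
top red 134 [ 0.5627 -0.0162  0.0734] z95 0.086 min [ 0.547 -0.036  0.045] max [0.579 0.003 0.089] ang 259.2
side blue 390 [ 0.4848 -0.0311  0.0539] z95 0.061 min [ 0.457 -0.061  0.041] max [0.515 0.007 0.064] ang 195.9
side red 189 [ 0.5643 -0.0208  0.0683] z95 0.084 min [ 0.547 -0.037  0.041] max [0.595 0.029 0.086] ang 270.4
[ 0.36783658 -0.03398457  0.18281394]
```

View pics/c6.png

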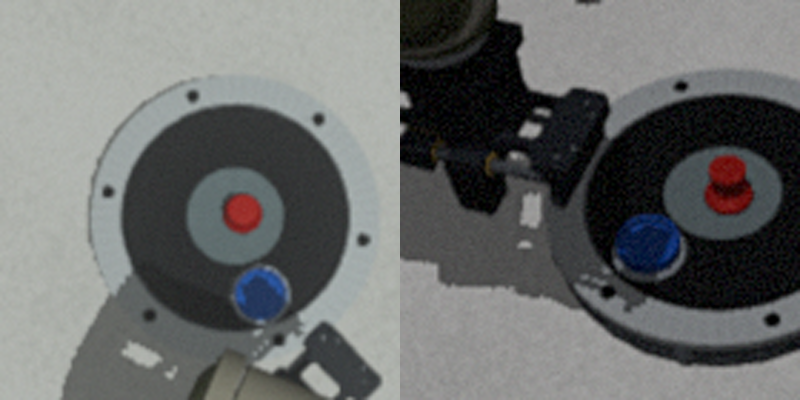

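The unobstructed view shows the disc at about 57.7°, roughly 2° short. The plunger is about 10 mm down, riding under the ring, and the hole is still empty. The print is standing. I'll go back into the dish, press and push the rest.

Call:
drive_tool --steps '[{"xyz": [35, 0, 0], "delta_rot": [0, 0, 0], "jaw": 0}, {"xyz": [40, 0.5, 0], "delta_rot": [0, 0, 0], "jaw": 0}, {"xyz": [30, 0.5, -20], "delta_rot": [0, 0, 0], "jaw": 0}, {"xyz": [10, 0.5, -35], "delta_rot": [0, 0, 0], "jaw": 0}, {"xyz": [0, 0, -35], "delta_rot": [0, 0, 0], "jaw": 0}, {"xyz": [0, 0, -20], "delta_rot": [0, 0, 0], "jaw": 0}, {"xyz": [0, 0, 0], "delta_rot": [0, 0, 0], "jaw": 0}, {"xyz": [0, 0, 0], "delta_rot": [0, 0, 0], "jaw": 0}]'

```text
clock: 10.15
ee_pos: [0.4835, -0.0324, 0.0723]
eef_rot: [-0.0, -0.36, 0.933, 0.0]
contact_force: [0.5, -0.8, 0.4]
gripper_width: 0.003
```

Call:
drive_tool --steps '[{"xyz": [-0.8, 0, -6], "delta_rot": [0, 0, 0], "jaw": 0}, {"xyz": [0, 0, -6], "delta_rot": [0, 0, 0], "jaw": 0}, {"xyz": [0, 0, -6], "delta_rot": [0, 0, 0], "jaw": 0}, {"xyz": [0, 0, -4.5], "delta_rot": [0, 0, 0], "jaw": 0}, {"xyz": [0, 0, 0], "delta_rot": [0, 0, 0], "jaw": 0}, {"xyz": [0, 0, 0], "delta_rot": [0, 0, 0], "jaw": 0}]'

```text
clock: 10.75
ee_pos: [0.4822, -0.0324, 0.0502]
eef_rot: [0.0, -0.36, 0.933, -0.0]
contact_force: [-2.7, 0.2, 7.4]
gripper_width: 0.004
```

Call:
drive_tool --steps '[{"xyz": [0.3, -1.0, 0], "delta_rot": [0, 0, 0.7], "jaw": 0}, {"xyz": [0.3, -1.0, 0], "delta_rot": [0, 0, 0.7], "jaw": 0}, {"xyz": [0.3, -0.9, 0], "delta_rot": [0, 0, 0.6], "jaw": 0}, {"xyz": [0, 0, 0], "delta_rot": [0, 0, 0], "jaw": 0}, {"xyz": [0, 0, 0], "delta_rot": [0, 0, 0], "jaw": 0}]'

```text
clock: 11.25
ee_pos: [0.4831, -0.0354, 0.0503]
eef_rot: [0.0, -0.376, 0.926, -0.001]
contact_force: [-0.9, -0.1, 7.9]
gripper_width: 0.002
```

Call:
drive_tool --steps '[{"xyz": [0, 0, 1.5], "delta_rot": [0, 0, 0], "jaw": 0}, {"xyz": [0, 0, 1.5], "delta_rot": [0, 0, 0], "jaw": 0}, {"xyz": [0, 0, 1.5], "delta_rot": [0, 0, 0], "jaw": 0}, {"xyz": [0, 0, 1.5], "delta_rot": [0, 0, 0], "jaw": 0}, {"xyz": [0, 0, 0], "delta_rot": [0, 0, 0], "jaw": 0}, {"xyz": [0, 0, 0], "delta_rot": [0, 0, 0], "jaw": 0}]'

```text
clock: 11.85
ee_pos: [0.4831, -0.0354, 0.0562]
eef_rot: [0.0, -0.376, 0.926, -0.001]
contact_force: [-1.3, -0.0, 5.9]
gripper_width: 0.006
```

Fz is 5.9 N at 6.8 mm depth, so the pin is in the hole. Letting it up and withdrawing.

Call:
drive_tool --steps '[{"xyz": [0, 0, 2], "delta_rot": [0, 0, 0], "jaw": 0}, {"xyz": [0, 0, 2], "delta_rot": [0, 0, 0], "jaw": 0}, {"xyz": [0, 0, 2], "delta_rot": [0, 0, 0], "jaw": 0}, {"xyz": [0, 0, 6], "delta_rot": [0, 0, 0], "jaw": 0}, {"xyz": [0, 0, 15], "delta_rot": [0, 0, 0], "jaw": 0}, {"xyz": [-10, 0, 40], "delta_rot": [0, 0, 0], "jaw": 0}, {"xyz": [-35, 0, 35], "delta_rot": [0, 0, 0], "jaw": 0}, {"xyz": [-35, 0, 30], "delta_rot": [0, 0, 0], "jaw": 0}]'

```text
clock: 12.65
ee_pos: [0.4017, -0.0352, 0.189]
eef_rot: [-0.0, -0.377, 0.926, -0.0]
contact_force: [0.5, -0.4, 0.1]
gripper_width: 0.006
```

Call:
drive_tool --steps '[{"xyz": [-30, 0, 20], "delta_rot": [0, 0, 0], "jaw": 0}, {"xyz": [-15, 0, 0], "delta_rot": [0, 0, 0], "jaw": 0}, {"xyz": [0, 0, 0], "delta_rot": [0, 0, 0], "jaw": 0}, {"xyz": [0, 0, 0], "delta_rot": [0, 0, 0], "jaw": 0}]'

```text
clock: 13.05
ee_pos: [0.3581, -0.0353, 0.2077]
eef_rot: [-0.0, -0.376, 0.927, 0.0]
contact_force: [0.8, -0.2, -0.6]
gripper_width: 0.003
```

```bash
python3 - <<'E'
from h import *
I=[p for n,p,d in blue()]; print(status.read_state()['ee_pos'],status.read_state()['clock'])
c=np.hstack([cv2.resize(I[0][150:290,180:320],(400,400),interpolation=2),cv2.resize(I[1][150:290,110:250],(400,400),interpolation=2)])
cv2.imwrite('pics/c7.png',c[...,::-1])
E
```

```text
top blue 255 [ 0.4841 -0.0361  0.0634] z95 0.071 min [ 0.46  -0.062  0.04 ] max [ 0.51  -0.011  0.076] ang 199.0
top yellow 6 [ 0.4356 -0.0512  0.0412] z95 0.046 min [ 0.432 -0.054  0.037] max [ 0.438 -0.048  0.048] ang 198.4
top red 134 [ 0.5626 -0.0156  0.0738] z95 0.086 min [ 0.548 -0.032  0.045] max [0.58  0.003 0.088] ang 257.0
side blue 396 [ 0.4862 -0.0331  0.0618] z95 0.07 min [ 0.458 -0.063  0.04 ] max [0.636 0.032 0.072] ang 197.5
side yellow 11 [ 0.4384 -0.0513  0.0423] z95 0.045 min [ 0.434 -0.055  0.04 ] max [ 0.443 -0.048  0.045] ang 198.8
side red 179 [ 0.5645 -0.0204  0.0673] z95 0.083 min [ 0.548 -0.036  0.042] max [0.596 0.028 0.086] ang 271.3
[ 0.35842456 -0.03533517  0.20739127] 13.15
```

View pics/c7.png

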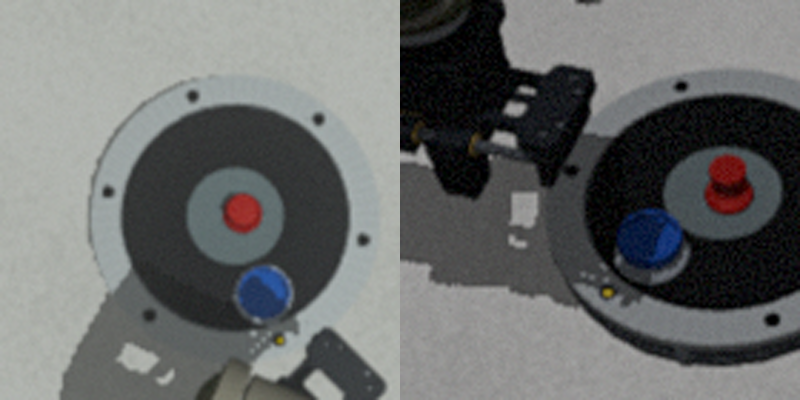

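The yellow pin is now in the next hole, at (279,340) in the top crop and (607,292) in the side crop. The dish is back up at 63 mm, the print is standing, and the robot is clear.

```bash
python3 -c "
from rig import workorder; print(workorder.sign_off())"
```

```text
the job is handed in; nothing more can be done
None
```

The disc is now one hole further round anticlockwise, with the yellow pin locked in that hole. I handed the job in at about 13 s.

**What I did:** I pressed the dished plunger in with the shut fingertips and pushed the disc round. The first release came about 2° short, with the pin riding under the ring, because the fingers had slipped a little in the dish. I went back in, pressed again, pushed the last 2° and let the plunger spring up.

**Last checks:**
- **Pin:** it shows yellow at 198.4° in the top camera and 198.8° in the side camera. The hole was expected at 198.55°.
- **Plunger:** the dish is back at its starting height of about 63 mm.
- **Print:** the red print is standing on the disc.
- **Robot:** it is clear of everything, and the force readings I saw stayed under about 10 N.

**Disagreement:** the angle taken from the blue dish differed between cameras, 199.0° (top) and 197.5° (side). Stray blue pixels got into the side reading, and the pin readings agree with each other.

**Not checked:** I did not measure the mouse, glue stick and bracket again. The arm did not go near them.

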